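Roll a relabelled tin home under a palm board

TASK

The tin lying on the counter has a freshly glued label. Pick up the wooden palm board by its handle, lay it flat on top of the tin and, pressing lightly, roll the tin along the counter under the board, over the low rib and home against the backstop of the steel cradle. Touch the tin with nothing but the board and press gently so that it is not dented; then lay the board flat back on its rubber mat, let go, and leave the abacus, jar and weight alone.

Things in the scene. Friction and masses are not known exactly. Their poses are not given: they have to be found in the camera images.
- tin: Lying labelled food tin, 52 mm diameter, 100 mm long, about 0.25 kg. Origin at its centre on its axis, x along the tin; y and z turn as it rolls. Starts 95 to 130 mm before home, nearly parallel to the backstop. Dents if the board presses it above 16 N; under less than about 2 N it may slip instead of turning. Rolling without slip it advances half as far as the board.
- cradle: Low steel cradle fixed to the counter, no floor plate. Origin on the counter straight below the axis of a tin lying home, touching the backstop. The tin enters along the cradle's +y over the rib, then lies on the counter; it can lie up to 13 mm short of the backstop, so roll on until it meets it. Side bars 10 mm high at x = +-69 mm leave 130 mm between them.
- rib (a point): Point on the counter under the middle of the cradle's rib, at cradle y = -28 mm. The rib is a steel bar along x, rounded (20 mm radius), whose screws set its crest anywhere from 2.5 to 8.5 mm above the counter: this height is not reported. Rolling over it lifts tin and board by as much and takes a sideways push at the tin's top of up to 0.33 of the load (tin included).
- stop (a point): Middle of the backstop's face at counter height, at cradle y = +26 mm. The backstop is an upright steel bar 150 mm along the cradle's x and 36 mm high, 12 mm thick; gussets behind it reach y = +67 mm and 22 mm height, so a board on the tin passes above it.
- board: Wooden palm board, 0.24 kg: flat plate 90 (x) by 170 (y) by 10 mm on stiff rubber springs (gives straight up, 10 N per mm after 3 N, at most 6 mm) under a 110 mm (y) flange topped 24 mm above the underside, with a block handle, 60 (x) by 40 (y) mm, up to 72 mm. Origin: middle of the underside at rest, z up. Grip across the 40 mm (along y) so it cannot tip; roll along its y.
- mat: Fixed flat black rubber mat, 135 mm (x) by 215 mm (y), 3 mm thick, on which the board lies at first and is laid back, roughly centred. Origin at the centre of its underside, on the counter.
- abacus: Bystander: wooden abacus lying on the counter, 130 by 260 by 30 mm. Origin at the centre of its underside.
- jar: Bystander: amber glass jar standing on the counter, 84 mm diameter, 120 mm high. Origin at the centre of its underside.
- weight: Bystander: brass scale weight standing on the counter, 44 mm diameter, 43 mm high. Origin at the centre of its underside.

How it is judged:
By the outcome, as a careful person would: the job done as asked, in the order asked, and still so for the second after the job is handed in, with the robot touching nothing.
It also fails if it takes over 72 s, if anything falls off the work surface, if the arm or the gripper's body presses on something with over 40 N, if the wrist force passes 120 N, or if a joint passes its speed limit or range.

ROBOT

A 6-joint arm with a two-finger parallel gripper is mounted at the origin on the work surface. World frame = base frame: x ahead of the robot, y to its left, z up, the work surface at z = 0. Lengths are in m, angles in rad, forces in N, time in s.
With the tool pointing down it reaches from about 0.3 to 0.775 m from the base axis. Payload 14.6 kg.
Tool frame: the origin (TCP) lies midway between the tips of the shut fingers; the grasp point (between the pads) lies 19 mm behind it (ctrl.pinch_z is the distance from the TCP to the grasp point, in m); z points along the fingers, y is the line along which they close (so a half turn about z gives the same grasp; the last joint's range is limited). The gripper opens to 94 mm and grips with 3 to 60 N. Pads are 16 mm wide; open, the fingers measure 119 mm over their backs; the gripper's body (75 mm by 177 mm) begins 78 mm behind the grasp point.
Start: joints at [1.097, 0.3, 1.521, -0, 1.321, -0.067], TCP at [0.218, 0.505, 0.205] pointing down, gripper open.
Joint ranges: [-3.03, 3.03], [-0.79, 2.21], [0.23, 2.52], [-1.04, 4.18], [0, 3.07], [-2.55, 2.55]. Speed limits (rad/s): [2.22, 2.22, 2.57, 3.14, 3.14, 3.14].

INTERFACE

Orientations are given as [roll, pitch, yaw] about the fixed x, y, z axes, in that order (R = Rz(yaw) Ry(pitch) Rx(roll)).
In Python, from station import ctrl gives the robot as it stands.
- The arm moves only by the tool jog_arm, never from a script. Its argument "motion" is a list of rows, each a list of 7 numbers: the shift along the tool's x, y, z in m, then the turn, a rotation vector about the tool's x, y, z in rad, then the opening, from -1 (shut) to 1 (fully open). In form: [[tx, ty, tz, rx, ry, rz, gripper], ...]. A call has 1 to 5 rows; each row shifts and turns the commanded pose from where the row before left it, along the tool's axes as they then stand; what a row does not reach is not made up. A row lasts 1/10 s, in which the tool goes at most 50 mm and 8.59 degrees, less where a joint would pass 70% of its speed; a pose out of reach is approached as far as the arm can. A call is refused whole if a number of a shift passes 0.05 or a number of a turn 0.15, either way. A call with a gripper value outside its range is refused whole. The fingers move at their own pace and stop on an object; "squeeze" is the grip in N (left out, the last holds). Time passes only in rows, so rows that do not move let the fingers close. It gives the time, the measured TCP pose, the force, the opening and the grip force at its end, in the units of the state.
- ctrl.get_obs(): the state, without advancing time (a new reading comes with each control period).
- ctrl.camera(name): name is "scene" or "top" or "wrist"; returns the picture (400x640x3 uint8, red, green, blue); there is no depth.
- ctrl.camera_model(name): a dict with "intrinsics" (3x3 intrinsics, pixels), "rvec" (rotation vector, rad) and "tvec" (3), from world to camera coordinates, as OpenCV has them. Camera axes: x right, y down, z forward; pixel columns grow to the right and rows downward; lengths in m; the calibration is good to about 2 mm. A picture is of the moment at which its call begins: read the wrist's pose just before it. camera_model takes no time and is no camera call; for the wrist camera it gives the pose at the moment of the call.
- ctrl.hand_in(): hands the job in; it is judged then, once.
The state is a dict: "time_s": time; "qpos": joint angles; "joint_vel": joint speeds; "tau": joint torques, N m; "ee_pos": TCP position; "eef_rot": TCP orientation; "force": force on the tool from outside, world axes, zero at the start; "moment": the same for the moment, N m; "grip_width": finger opening in m; "grip_force": force on a finger pad.
Only numpy, scipy, OpenCV 4.12 (cv2) and the standard library are available. Lean on these libraries where they do the work, as an engineer would, in place of code of your own. Each camera call takes 0.05 s, during which the arm holds its last target. There are 200 camera calls.

## Working session

There is one attempt and no reset: what is moved stays moved. The work goes in short steps, Python scripts to look and compute and a tool call to move; the robot and the scene stay as the last step left them, time stands still between calls to the robot, and variables do not carry over. Pictures are saved under pics/ and viewed, at most 10 in all, crops included, and the job is handed in when it is done.

Besides the shell and the picture viewer there is one more tool, called after ">>>" in YAML: its name, and indented under it one key for each argument. jog_arm: Moves the arm, as the interface text tells. Its arguments: {"type":"object","properties":{"motion":{"type":"array"},"squeeze":{"type":"number"}},"required":["motion"]}

```bash
ls; mkdir -p pics
python3 - <<'E'
from station import ctrl
import cv2
o=ctrl.get_obs(); print(o)
for n in("scene","top"):
    im=ctrl.camera(n); cv2.imwrite(f"pics/{n}0.png",cv2.cvtColor(im,cv2.COLOR_RGB2BGR)); print(n,ctrl.camera_model(n))
E
```

```text
pics
{'time_s': 0.0, 'qpos': array([ 1.09738443e+00,  3.00480340e-01,  1.52161450e+00,  8.46792568e-06,
        1.32070668e+00, -6.65833932e-02]), 'joint_vel': array([ 9.14723763e-05, -2.09107147e-03, -7.93238927e-04,  7.12647170e-04,
        1.89092319e-03, -1.25248092e-03]), 'tau': array([ 1.12009740e-03, -5.31801260e+01, -3.52730262e+01,  7.08900648e-02,
        2.44285783e-02, -1.34037778e-04]), 'ee_pos': array([0.21749904, 0.50486365, 0.20486713]), 'eef_rot': array([-3.14038701e+00, -8.86148433e-05,  2.73476199e+00]), 'force': array([-1.14770247,  0.28771021,  0.86920236]), 'moment': array([ 0.02527183, -0.04521852,  0.01820135]), 'grip_force': 0.0, 'grip_width': 0.09395154141280482}
scene {'intrinsics': array([[501.17385049,   0.        , 320.39930542],
       [  0.        , 501.17385049, 201.75468815],
       [  0.        ,   0.        ,   1.        ]]), 'rvec': array([ 2.40389016,  0.74054769, -0.23973771]), 'tvec': array([-0.50059389, -0.2935417 ,  1.56850791])}
top {'intrinsics': array([[371.35283369,   0.        , 320.61598626],
       [  0.        , 371.35283369, 196.2165161 ],
       [  0.        ,   0.        ,   1.        ]]), 'rvec': array([ 2.19498448, -2.218303  ,  0.05549375]), 'tvec': array([-0.03692686,  0.60505792,  1.15660531])}
```

View pics/scene0.png

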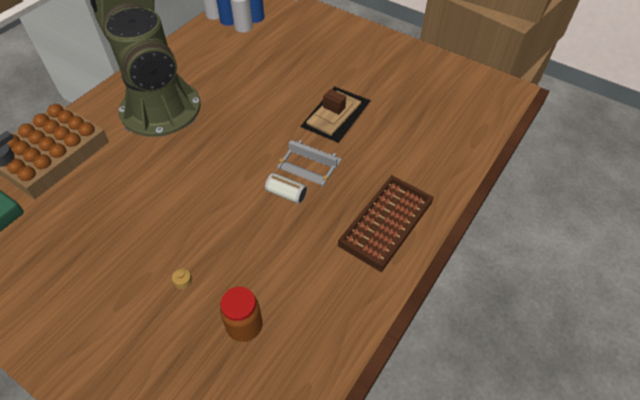

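View pics/top0.png

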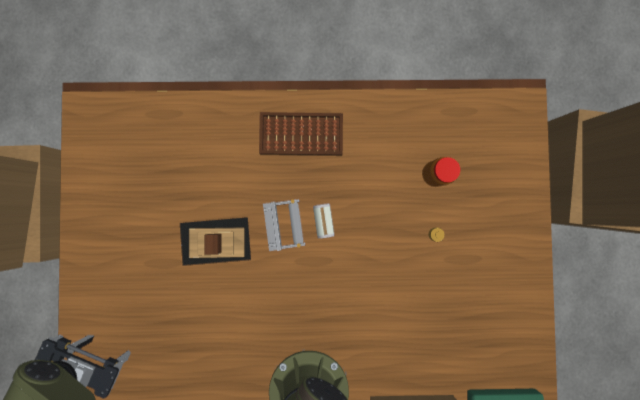

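The top view shows the mat and board around (215,241) with the handle at (213,243). The cradle is at (285,225), with its backstop on the left at x≈270 and its rib at x≈296. The tin is at (324,221). Bystanders are well clear. I'll turn these into rough world positions, then refine with the wrist camera.

```bash
cat > h.py <<'E'
from station import ctrl
import cv2, numpy as np
def ray(m,uv,z):
    """pixels (N,2) -> world points on plane z"""
    R=cv2.Rodrigues(np.array(m["rvec"]))[0]; t=np.array(m["tvec"]); K=np.array(m["intrinsics"])
    uv=np.atleast_2d(uv).astype(float); d=np.c_[uv,np.ones(len(uv))]@np.linalg.inv(K).T@R; c=-R.T@t
    return c+d*((z-c[2])/d[:,2])[:,None]
def proj(m,P):
    return cv2.projectPoints(np.atleast_2d(P).astype(float),m["rvec"],m["tvec"],m["intrinsics"],None)[0][:,0]
E
python3 - <<'E'
from h import *
np.set_printoptions(precision=4,suppress=True)
m=ctrl.camera_model("top")
for n,uv,z in(("handle",(213,243),.075),("matc",[(181,224),(248,218),(251,260),(183,265)],.003),("tin",[(317,206),(330,205),(333,236),(320,238)],.03),("stop",[(264,203),(276,202),(283,248),(270,250)],.036),("ribish",[(292,200),(302,247)],.005)):
    print(n,ray(m,uv,z))
w=ctrl.camera_model("wrist"); R=cv2.Rodrigues(w["rvec"])[0]; c=-R.T@w["tvec"]; o=ctrl.get_obs()
print(w["intrinsics"])
from scipy.spatial.transform import Rotation as Ro
T=Ro.from_euler("xyz",o["eef_rot"]).as_matrix()
print("cam in tool",T.T@(c-o["ee_pos"]),"\naxes",T.T@R.T)
print("tool axes",T)
E
```

```text
handle [[0.4671 0.2768 0.075 ]]
matc [[0.522  0.3974 0.003 ]
 [0.5385 0.1867 0.003 ]
 [0.4066 0.1777 0.003 ]
 [0.3935 0.3906 0.003 ]]
tin [[ 0.5737 -0.0316  0.03  ]
 [ 0.5764 -0.0719  0.03  ]
 [ 0.4806 -0.08    0.03  ]
 [ 0.4749 -0.0398  0.03  ]]
stop [[0.5846 0.1313 0.036 ]
 [0.5873 0.0944 0.036 ]
 [0.4462 0.0739 0.036 ]
 [0.4405 0.1137 0.036 ]]
ribish [[0.5939 0.0472 0.005 ]
 [0.4455 0.0169 0.005 ]]
[[326.3361   0.     320.3294]
 [  0.     326.3361 194.1329]
 [  0.       0.       1.    ]]
cam in tool [ 0.0808  0.0002 -0.1797] 
axes [[ 0.0006 -0.9614 -0.2751]
 [ 1.      0.0006  0.0001]
 [ 0.     -0.2751  0.9614]]
tool axes [[-0.9184  0.3956 -0.0004]
 [ 0.3956  0.9184 -0.0009]
 [ 0.     -0.001  -1.    ]]
```

>>> jog_arm:
  motion:
    - [0,0,0,0,0,-0.1,1]
    - [0,0,0,0,0,-0.1,1]
    - [0,0,0,0,0,-0.1,1]
    - [0,0,0,0,0,-0.1,1]
    - [0,0,0,0,0,-0.09,1]

```text
time_s: 0.6
ee_pos: [0.2176, 0.5049, 0.205]
eef_rot: [-3.141, -0.0, -3.054]
force: [-0.7, 0.0, -0.3]
grip_width: 0.0943
grip_force: 0.0
```

>>> jog_arm:
  motion:
    - [-0.017,-0.039,-0.005,0,0,0,1]
    - [-0.017,-0.039,-0.005,0,0,0,1]
    - [-0.017,-0.039,-0.005,0,0,0,1]
    - [-0.017,-0.039,-0.005,0,0,0,1]
    - [-0.017,-0.039,-0.005,0,0,0,1]

```text
time_s: 1.1
ee_pos: [0.3189, 0.3162, 0.2305]
eef_rot: [-3.141, -0.0, -3.058]
force: [0.7, 0.6, 0.3]
grip_width: 0.0942
grip_force: 0.0
```

>>> jog_arm:
  motion:
    - [-0.017,-0.039,-0.005,0,0,0,1]
    - [-0.017,-0.039,-0.005,0,0,0,1]
    - [-0.017,-0.039,-0.005,0,0,0,1]
    - [-0.017,-0.039,-0.005,0,0,0,1]
    - [-0.017,-0.039,-0.005,0,0,0,1]

```text
time_s: 1.6
ee_pos: [0.4198, 0.1289, 0.2556]
eef_rot: [3.142, -0.0, -3.058]
force: [-0.3, 0.7, -0.0]
grip_width: 0.0939
grip_force: 0.0
```

>>> jog_arm:
  motion:
    - [0,0,0,0,0,0,1]
    - [0,0,0,0,0,0,1]
    - [0,0,0,0,0,0,1]

```text
time_s: 1.9
ee_pos: [0.419, 0.1313, 0.2552]
eef_rot: [3.142, -0.001, -3.058]
force: [0.6, 0.2, -0.6]
grip_width: 0.0942
grip_force: 0.0
```

Run:
```python
from h import *
import pickle
m=ctrl.camera_model("wrist"); im=ctrl.camera("wrist"); pickle.dump((m,im),open("w1.pkl","wb"))
cv2.imwrite("pics/w1.png",cv2.cvtColor(im,cv2.COLOR_RGB2BGR)); print(ctrl.get_obs())
```

```text
{'time_s': 1.95, 'qpos': array([ 2.20575230e-01,  1.06167108e-02,  1.73827286e+00,  1.55181845e-04,
        1.39316859e+00, -1.43481112e+00]), 'joint_vel': array([ 0.00404296, -0.00070485, -0.00194104, -0.00152095,  0.00045626,
       -0.00318775]), 'tau': array([-7.67542385e-01, -3.65904987e+01, -3.60893583e+01, -1.99867773e-02,
        7.40476954e-02,  9.55364783e-03]), 'ee_pos': array([0.41893603, 0.13148644, 0.25521193]), 'eef_rot': array([ 3.14150444e+00, -4.81913928e-04, -3.05703007e+00]), 'force': array([-1.02512994, -0.73450943,  0.18833827]), 'moment': array([ 0.0651016 , -0.01299791, -0.041987  ]), 'grip_force': 0.0, 'grip_width': 0.09398065888814391}
```

View pics/w1.png

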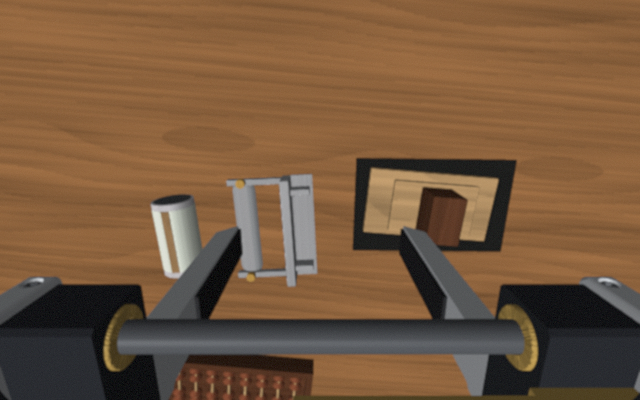

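The wrist view shows the tin at (175,235) and the rib at (247,228), with yellow screws at (241,183) and (250,277). The backstop is at (290,230) and the gussets at (305,225). The mat corners are about (357,158), (516,160), (502,250) and (354,250), and the handle is at (442,215). I'll zoom in for accurate picks.

Run:
```python
import pickle,cv2,numpy as np
m,im=pickle.load(open("w1.pkl","rb")); im=im[:,:,::-1]
a=cv2.resize(im[150:296,140:330],None,fx=4,fy=4,interpolation=cv2.INTER_CUBIC)
cv2.imwrite("pics/z1.png",a)
b=cv2.resize(im[150:260,345:525],None,fx=4.4,fy=4.4,interpolation=cv2.INTER_CUBIC)
cv2.imwrite("pics/z2.png",b); print(a.shape,b.shape)
```

```text
(584, 760, 3) (484, 792, 3)
```

View pics/z1.png

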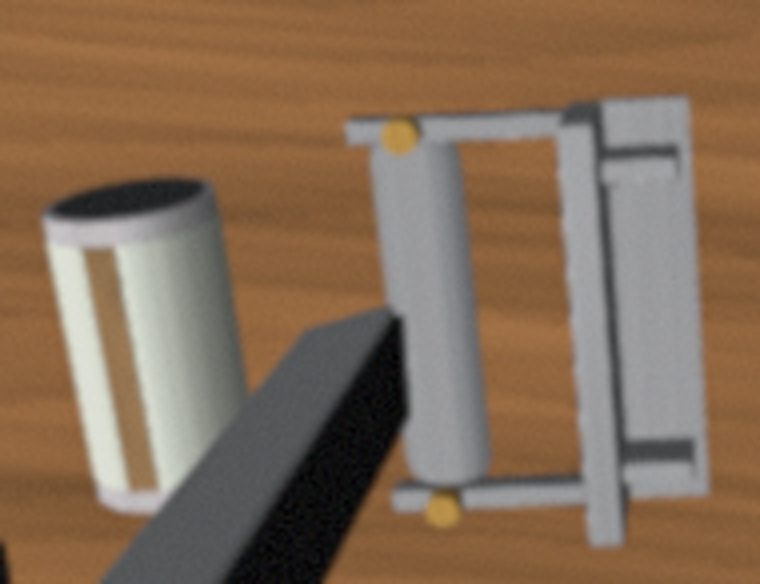

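View pics/z2.png

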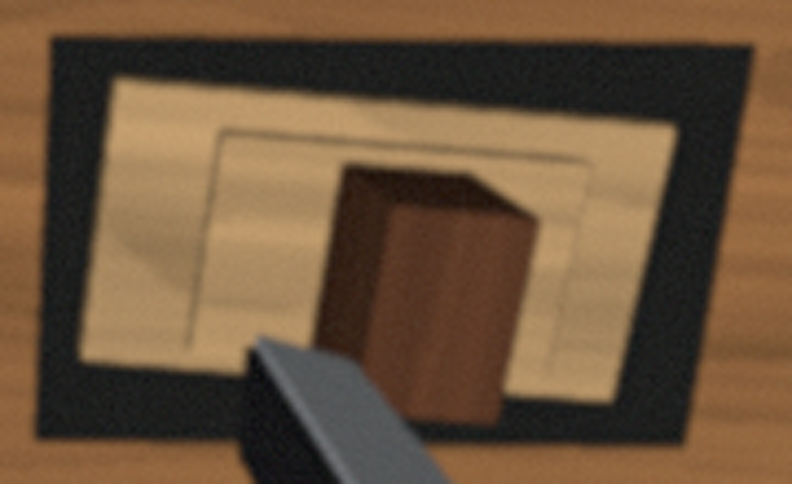

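The zoomed crops give these corners:
- **Handle top:** (390,205), (538,218), (498,425).
- **Board plate:** (115,78), (678,124), (615,403), (80,360).
- **Mat:** (52,38), (752,47), (684,445), (37,437).
- **Backstop top front edge:** (558,125) to (590,547).
- **Tin silhouette:** left edge (45,220) to (100,495), right edge (213,190) to (246,380).

```bash
cat > m.py <<'E'
from h import *
import pickle
np.set_printoptions(precision=4,suppress=True)
m,im=pickle.load(open("w1.pkl","rb"))
A=lambda p,x0,y0,f:(np.array(p,float)+.5)/f-.5+[x0,y0]
z1=lambda p:A(p,140,150,4); z2=lambda p:A(p,345,150,4.4)
def quad(n,P):
    P=P[:,:2]; print(n,"c",P.mean(0),"sides",np.linalg.norm(P-np.roll(P,-1,0),axis=1)); 
    d=[P[(i+1)%len(P)]-P[i] for i in range(len(P))]; print("   dirs deg",np.degrees([np.arctan2(v[1],v[0]) for v in d]))
    print(P)
quad("mat",ray(m,z2([(52,38),(752,47),(684,445),(37,437)]),.003))
quad("plate",ray(m,z2([(115,78),(678,124),(615,403),(80,360)]),.013))
quad("handle",ray(m,z2([(390,205),(538,218),(498,425)]),.075))
quad("flange",ray(m,z2([(220,130),(590,160)]),.027))
quad("stopfront",ray(m,z1([(558,125),(590,547)]),.036))
quad("ribscrews",ray(m,z1([(400,135),(443,510)]),.012))
# tin
R=cv2.Rodrigues(m["rvec"])[0]; c=-R.T@m["tvec"]
g=lambda p:(lambda d:d/np.linalg.norm(d,axis=1)[:,None])(ray(m,z1(p),0)-c)
l=g([(45,220),(100,495)]); r=g([(213,190),(246,380)])
n1=np.cross(*l);n1/=np.linalg.norm(n1);n2=np.cross(*r);n2/=np.linalg.norm(n2)
n=n1+n2 if np.linalg.norm(n1-n2)<np.linalg.norm(n1+n2)*0+1 else n1-n2
n=n1+n2
# end points: intersect bisector plane with z=.026 near end rays
ax=np.cross(n,[0,0,1]);ax/=np.linalg.norm(ax); ax*=np.sign(ax[0])
k=np.array([[n[0],n[1]],[ax[0],ax[1]]]); 
p=np.linalg.solve(k,[n@c-n[2]*.026,ax[:2]@[.53,-.05]]); p3=np.r_[p,.026]
print("tin axis pt",p,"yaw",np.degrees(np.arctan2(ax[1],ax[0])),"radii",(p3-c)@n1,(p3-c)@n2)
E
python3 m.py
```

```text
mat c [0.4662 0.2905] sides [0.2128 0.1323 0.213  0.1322]
   dirs deg [  94.1037    4.5593  -85.9253 -175.5515]
[[0.4079 0.1792]
 [0.3926 0.3914]
 [0.5245 0.4019]
 [0.5396 0.1894]]
plate c [0.462  0.2839] sides [0.1708 0.0914 0.1717 0.0908]
   dirs deg [  90.1169    0.8289  -90.0754 -179.7139]
[[0.4166 0.198 ]
 [0.4163 0.3688]
 [0.5077 0.3702]
 [0.5074 0.1985]]
handle c [0.4524 0.2898] sides [0.0392 0.0592 0.0719]
   dirs deg [  89.6629    1.3125 -145.6382]
[[0.4326 0.2631]
 [0.4328 0.3024]
 [0.492  0.3037]]
flange c [0.4267 0.2828] sides [0.1095 0.1095]
   dirs deg [ 90.1133 -89.8867]
[[0.4268 0.2281]
 [0.4265 0.3376]]
stopfront c [0.5137 0.0908] sides [0.1501 0.1501]
   dirs deg [   7.0846 -172.9154]
[[0.4393 0.0815]
 [0.5882 0.1   ]]
ribscrews c [0.5229 0.0355] sides [0.1405 0.1405]
   dirs deg [   7.3315 -172.6685]
[[0.4532 0.0265]
 [0.5926 0.0445]]
tin axis pt [ 0.5301 -0.0507] yaw 7.928041658193612 radii -0.0257059874881142 0.025705987488114194
```

Sizes check out: mat 213×132, plate 171×91, handle 39×59, stop 150, tin radius 25.7. The board is at (0.4623, 0.2834) with yaw 0.2°. The cradle yaw is 7.1° and the tin has 116 mm to go. Next I'll move above the handle.

>>> jog_arm:
  motion:
    - [0,0,0,0,0,0.081,1]
    - [-0.011,0.038,0,0,0,0,1]
    - [-0.011,0.038,0,0,0,0,1]
    - [-0.011,0.038,0,0,0,0,1]
    - [-0.011,0.038,0,0,0,0,1]

```text
time_s: 2.45
ee_pos: [0.4624, 0.2855, 0.2554]
eef_rot: [3.142, -0.0, -3.137]
force: [0.3, -0.9, -0.2]
grip_width: 0.0941
grip_force: 0.0
```

>>> jog_arm:
  motion:
    - [0,0,0.04,0,0,0,1]
    - [0,0,0.04,0,0,0,1]
    - [0,0,0.04,0,0,0,1]
    - [0,0,0,0,0,0,1]
    - [0,0,0,0,0,0,1]

```text
time_s: 2.95
ee_pos: [0.4629, 0.2835, 0.1365]
eef_rot: [3.142, -0.0, -3.138]
force: [0.3, 0.3, 0.4]
grip_width: 0.094
grip_force: 0.0
```

```bash
cat >> m.py <<'E'
print("--")
e=np.array([.9923,.1236]);f=np.array([-.1236,.9923]);home=np.array([.5137,.0908])-.026*f; home0=home
P=ray(m,z1([(45,215),(102,503)]),.036)[:,:2]; print("tin ends cradle xy",[( (q-home)@e,(q-home)@f) for q in P])
for y,a,b in((250,386,468),(420,413,484)):
    Q=ray(m,z1([(a,y),(b,y)]),0)[:,:2]; print("rib edges cradle y",(Q-home)@f)
v=cv2.cvtColor(im,cv2.COLOR_RGB2GRAY)
for y in (200,208,216,240,250,256): print(y,v[y,228:266])
E
python3 m.py | sed -n '/--/,$p'
```

```text
--
tin ends cradle xy [(np.float64(-0.051882166142804595), np.float64(-0.14045195357669343)), (np.float64(0.051532638786235936), np.float64(-0.13974170038547373))]
rib edges cradle y [-0.0429 -0.014 ]
rib edges cradle y [-0.0402 -0.0143]
200 [ 98  98  97  98  99 120 143 153 155 156 157 155 153 154 156 155 156 156
 153 150 147 142 138 133 125 117 109 100  96  95  95  92  94  92  93  96
  92  95]
208 [100  96  97 100  96 103 120 142 153 155 155 155 155 155 152 154 155 155
 154 153 151 147 140 137 130 124 113 107 101  98 100  95  96  97  97  97
  99 101]
216 [105 106 105 102 105 104 107 124 141 152 154 156 156 155 154 156 153 155
 156 154 152 149 144 136 135 128 122 113 106 104 101 101 104 103 104 103
 103 104]
240 [ 85  74  60  39  25  14   9  12   9   8  12  20  45  99 144 158 156 155
 156 153 156 157 153 155 145 142 139 132 126 119 109 105 102 107 105 109
 109 110]
250 [  7   9  17   7   5  20   6  12  14   3  17   8  23  53 107 148 156 155
 155 153 152 155 154 155 154 147 142 138 133 128 116 110 104 105 115 116
 117 117]
256 [ 19  10  15  15  16  13  19  10  13   8  11  27  65 110 142 155 156 157
 155 154 154 154 154 152 152 151 146 143 136 131 124 117 108 102 103 105
 106 107]
```

The tin is centred in the cradle. The rib chord is about 29 mm, so its crest is roughly 6 mm. Now I'll descend and grip.

>>> jog_arm:
  motion:
    - [0,0,0.03,0,0,0,1]
    - [0,0,0.03,0,0,0,1]
    - [0,0,0.025,0,0,0,1]
    - [0,0,0.0175,0,0,0,1]
    - [0,0,0,0,0,0,1]

```text
time_s: 3.45
ee_pos: [0.4633, 0.2831, 0.0334]
eef_rot: [-3.142, -0.0, -3.139]
force: [-0.8, 0.1, -0.3]
grip_width: 0.094
grip_force: 0.0
```

>>> jog_arm:
  motion:
    - [0,0,0,0,0,0,-1]
    - [0,0,0,0,0,0,-1]
    - [0,0,0,0,0,0,-1]
    - [0,0,0,0,0,0,-1]
    - [0,0,0,0,0,0,-1]
  squeeze: 45

```text
time_s: 3.95
ee_pos: [0.4632, 0.2827, 0.0334]
eef_rot: [3.141, 0.0, -3.139]
force: [0.5, 0.5, -0.2]
grip_width: 0.0576
grip_force: 0.0
```

>>> jog_arm:
  motion:
    - [0,0,0,0,0,0,-1]
    - [0,0,0,0,0,0,-1]
    - [0,0,0,0,0,0,-1]
    - [0,0,0,0,0,0,-1]
    - [0,0,0,0,0,0,-1]

```text
time_s: 4.45
ee_pos: [0.4631, 0.2827, 0.033]
eef_rot: [3.142, 0.0, -3.139]
force: [0.2, 1.1, 0.7]
grip_width: 0.0398
grip_force: 45.0
```

>>> jog_arm:
  motion:
    - [0,0,-0.005,0,0,0,-1]
    - [0,0,-0.015,0,0,0,-1]
    - [0,0,-0.03,0,0,0,-1]
    - [0,0,-0.03,0,0,0,-1]
    - [0,0,-0.02,0,0,-0.06,-1]

```text
time_s: 4.95
ee_pos: [0.4633, 0.2827, 0.1351]
eef_rot: [3.141, 0.001, -3.079]
force: [-0.1, -0.6, -3.4]
grip_width: 0.0394
grip_force: 45.0
```

>>> jog_arm:
  motion:
    - [0,0,0,0,0,-0.065,-1]
    - [-0.001,-0.016,0,0,0,0,-1]
    - [-0.002,-0.033,0,0,0,0,-1]
    - [-0.002,-0.033,0,0,0,0,-1]
    - [-0.002,-0.033,0,0,0,0,-1]

```text
time_s: 5.45
ee_pos: [0.4843, 0.1674, 0.1325]
eef_rot: [-3.141, -0.001, -3.016]
force: [-0.6, -0.2, -2.8]
grip_width: 0.0396
grip_force: 45.0
```

>>> jog_arm:
  motion:
    - [-0.002,-0.033,0,0,0,0,-1]
    - [-0.002,-0.033,0,0,0,0,-1]
    - [-0.002,-0.033,0,0,0,0,-1]
    - [-0.002,-0.033,0,0,0,0,-1]
    - [-0.002,-0.033,0,0,0,0,-1]

```text
time_s: 5.95
ee_pos: [0.515, 0.0049, 0.1326]
eef_rot: [3.142, -0.001, -3.016]
force: [0.3, 0.8, -2.6]
grip_width: 0.04
grip_force: 45.0
```

>>> jog_arm:
  motion:
    - [-0.002,-0.033,0,0,0,0,-1]
    - [-0.002,-0.033,0,0,0,0,-1]
    - [-0.002,-0.033,0,0,0,0,-1]
    - [-0.002,-0.018,0,0,0,0,-1]
    - [0,0,0,0,0,0,-1]

```text
time_s: 6.45
ee_pos: [0.5379, -0.1101, 0.1324]
eef_rot: [3.141, -0.001, -3.018]
force: [0.4, 0.2, -2.9]
grip_width: 0.0398
grip_force: 45.0
```

>>> jog_arm:
  motion:
    - [0,0,0,0,0,0,-1]
    - [0,0,0,0,0,0,-1]
    - [0,0,0,0,0,0,-1]

```text
time_s: 6.75
ee_pos: [0.5382, -0.107, 0.133]
eef_rot: [3.142, -0.0, -3.013]
force: [0.1, 0.0, -2.0]
grip_width: 0.0398
grip_force: 45.0
```

Run:
```python
from h import *
o=ctrl.get_obs(); print(o["ee_pos"],o["eef_rot"],o["force"],o["moment"])
a=ctrl.camera("scene")[100:280,220:400]; w=ctrl.camera("wrist")
print([ctrl.get_obs()["force"][2]])
a=cv2.resize(a,(400,400),interpolation=2); w=w[:, :][::1]
cv2.imwrite("pics/c1.png",np.hstack([a,cv2.resize(w,(400,400))])[:,:,::-1])
```

```text
[ 0.53817237 -0.10703669  0.13300048] [ 3.14151341e+00 -6.91509805e-05 -3.01337202e+00] [ 0.10602317  0.04660252 -2.04189048] [ 0.0288533  -0.01242767 -0.08268981]
[np.float64(-2.62317239413762)]
```

View pics/c1.png

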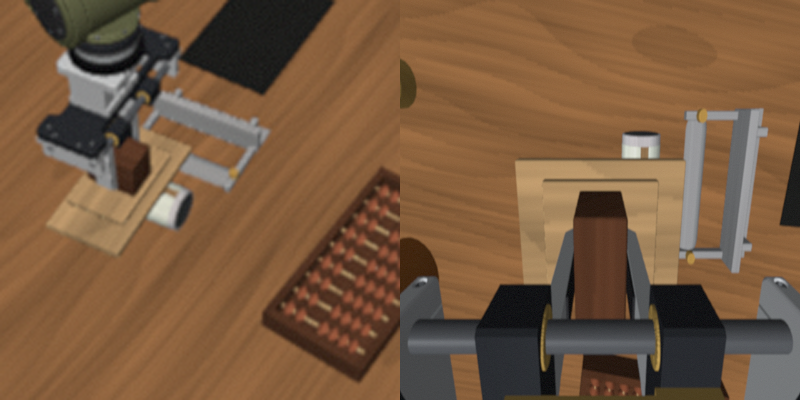

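The board is held level above the tin with the tin under its front part, and the yaw is aligned. Now I'll descend gently.

>>> jog_arm:
  motion:
    - [0,0,0.015,0,0,0,-1]
    - [0,0,0.015,0,0,0,-1]
    - [0,0,0.01,0,0,0,-1]
    - [0,0,0.006,0,0,0,-1]
    - [0,0,0,0,0,0,-1]

```text
time_s: 7.35
ee_pos: [0.538, -0.1078, 0.0864]
eef_rot: [3.141, -0.001, -3.014]
force: [0.6, -0.8, -1.8]
grip_width: 0.0397
grip_force: 45.0
```

>>> jog_arm:
  motion:
    - [0,0,0,0,0,0,-1]
    - [0,0,0,0,0,0,-1]
    - [0,0,0,0,0,0,-1]

```text
time_s: 7.65
ee_pos: [0.5385, -0.108, 0.0874]
eef_rot: [-3.141, 0.001, -3.014]
force: [0.0, 0.2, -2.7]
grip_width: 0.0396
grip_force: 45.0
```

>>> jog_arm:
  motion:
    - [0,0,0.001,0,0,0,-1]
    - [0,0,0.001,0,0,0,-1]
    - [0,0,0.0005,0,0,0,-1]
    - [0,0,0,0,0,0,-1]
    - [0,0,0,0,0,0,-1]

```text
time_s: 8.15
ee_pos: [0.5382, -0.1079, 0.0844]
eef_rot: [3.142, -0.0, -3.014]
force: [-0.6, 0.3, -2.5]
grip_width: 0.0398
grip_force: 45.0
```

>>> jog_arm:
  motion:
    - [0,0,0.0005,0,0,0,-1]
    - [0,0,0.0005,0,0,0,-1]
    - [0,0,0,0,0,0,-1]

```text
time_s: 8.45
ee_pos: [0.5382, -0.1079, 0.0834]
eef_rot: [3.142, -0.0, -3.014]
force: [-0.1, 0.1, -2.1]
grip_width: 0.04
grip_force: 45.0
```

>>> jog_arm:
  motion:
    - [0,0,0.0005,0,0,0,-1]
    - [0,0,0,0,0,0,-1]
    - [0,0,0,0,0,0,-1]

```text
time_s: 8.75
ee_pos: [0.5383, -0.1079, 0.0829]
eef_rot: [3.142, 0.0, -3.014]
force: [-0.7, -0.2, -2.4]
grip_width: 0.0399
grip_force: 45.0
```

>>> jog_arm:
  motion:
    - [0,0,0.0005,0,0,0,-1]
    - [0,0,0,0,0,0,-1]
    - [0,0,0,0,0,0,-1]

```text
time_s: 9.05
ee_pos: [0.5383, -0.1079, 0.0825]
eef_rot: [-3.142, 0.0, -3.014]
force: [-0.5, 0.2, -2.4]
grip_width: 0.0399
grip_force: 45.0
```

>>> jog_arm:
  motion:
    - [0,0,0.0005,0,0,0,-1]
    - [0,0,0,0,0,0,-1]
    - [0,0,0,0,0,0,-1]

```text
time_s: 9.35
ee_pos: [0.5383, -0.1079, 0.082]
eef_rot: [-3.142, 0.0, -3.014]
force: [0.3, -0.3, -1.7]
grip_width: 0.0398
grip_force: 45.0
```

>>> jog_arm:
  motion:
    - [0,0,0.0003,0,0,0,-1]
    - [0,0,0,0,0,0,-1]
    - [0,0,0,0,0,0,-1]

```text
time_s: 9.65
ee_pos: [0.5384, -0.108, 0.0819]
eef_rot: [-3.142, 0.0, -3.014]
force: [-1.1, -0.6, 1.9]
grip_width: 0.0397
grip_force: 45.0
```

>>> jog_arm:
  motion:
    - [0,0,0.0005,0,0,0,-1]
    - [0,0,0,0,0,0,-1]
    - [0,0,0,0,0,0,-1]

```text
time_s: 9.95
ee_pos: [0.5384, -0.108, 0.0815]
eef_rot: [-3.141, 0.0, -3.014]
force: [-2.3, 0.4, 4.7]
grip_width: 0.0397
grip_force: 45.0
```

>>> jog_arm:
  motion:
    - [0,0.003,0,0,0,0,-1]
    - [0,0.005,0,0,0,0,-1]
    - [0,0.005,0,0,0,0,-1]
    - [0,0.002,0,0,0,0,-1]
    - [0,0,0,0,0,0,-1]

```text
time_s: 10.45
ee_pos: [0.5364, -0.0928, 0.0814]
eef_rot: [-3.142, 0.0, -3.014]
force: [-2.8, 0.0, 5.5]
grip_width: 0.0396
grip_force: 45.0
```

>>> jog_arm:
  motion:
    - [0,0.004,0,0,0,0,-1]
    - [0,0.007,0,0,0,0,-1]
    - [0,0.008,0,0,0,0,-1]
    - [0,0.006,0,0,0,0,-1]
    - [0,0,0,0,0,0,-1]

```text
time_s: 10.95
ee_pos: [0.533, -0.0676, 0.0814]
eef_rot: [3.142, -0.0, -3.014]
force: [-3.6, 0.0, 5.8]
grip_width: 0.0399
grip_force: 45.0
```

>>> jog_arm:
  motion:
    - [0,0.004,0,0,0,0,-1]
    - [0,0.007,0,0,0,0,-1]
    - [0,0.008,0,0,0,0,-1]
    - [0,0.006,0,0,0,0,-1]
    - [0,0,0,0,0,0,-1]

```text
time_s: 11.45
ee_pos: [0.5297, -0.0429, 0.0814]
eef_rot: [3.142, -0.0, -3.014]
force: [-4.1, -0.4, 6.6]
grip_width: 0.0399
grip_force: 45.0
```

>>> jog_arm:
  motion:
    - [0.0002,0.004,0,0,0,0,-1]
    - [0.0001,0.007,0,0,0,0,-1]
    - [0.0001,0.008,0,0,0,0,-1]
    - [0.0001,0.006,0,0,0,0,-1]
    - [0,0,0,0,0,0,-1]

```text
time_s: 11.95
ee_pos: [0.5263, -0.0181, 0.0815]
eef_rot: [-3.142, 0.0, -3.014]
force: [-3.7, -0.9, 5.6]
grip_width: 0.0396
grip_force: 45.0
```

>>> jog_arm:
  motion:
    - [0.0001,0.004,0,0,0,0,-1]
    - [0.0001,0.007,0,0,0,0,-1]
    - [0.0001,0.006,0,0,0,0,-1]
    - [0.0001,0.003,0,0,0,0,-1]
    - [0,0,0,0,0,0,-1]

```text
time_s: 12.45
ee_pos: [0.5236, 0.0015, 0.0815]
eef_rot: [-3.141, 0.001, -3.014]
force: [-1.3, -0.3, 4.1]
grip_width: 0.0398
grip_force: 45.0
```

Run:
```python
from h import *
o=ctrl.get_obs(); print(o["ee_pos"],o["eef_rot"],o["force"],o["moment"])
a=ctrl.camera("scene")[100:240,220:380]; w=ctrl.camera("wrist")[100:300,300:640]
cv2.imwrite("pics/c2.png",np.hstack([cv2.resize(a,(400,400),interpolation=2),cv2.resize(w,(400,400))])[:,:,::-1])
```

```text
[0.5235592  0.0014573  0.08150538] [-3.14141219e+00  6.20187538e-04 -3.01388094e+00] [-1.25101106 -0.28616825  4.07956867] [ 0.00760031  0.44515639 -0.0279376 ]
```

View pics/c2.png

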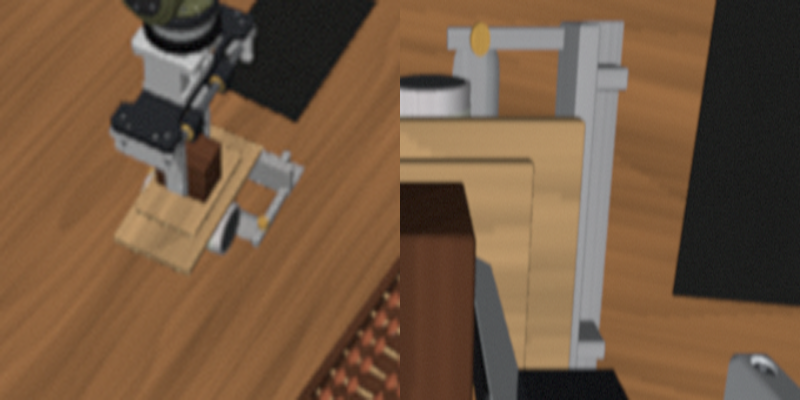

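Tracking well: the tin is parallel to the rib, just before it, at about y = -61 mm. Now small steps to feel for the rib.

>>> jog_arm:
  motion:
    - [0,0.003,0.0003,0,0,0,-1]
    - [0,0.003,0,0,0,0,-1]
    - [0,0,0,0,0,0,-1]
    - [0,0,0,0,0,0,-1]

```text
time_s: 12.95
ee_pos: [0.5228, 0.0071, 0.0813]
eef_rot: [-3.141, 0.001, -3.014]
force: [-2.5, -0.4, 6.3]
grip_width: 0.0398
grip_force: 45.0
```

>>> jog_arm:
  motion:
    - [0,0.002,0,0,0,0,-1]
    - [0,0,0,0,0,0,-1]
    - [0,0,0,0,0,0,-1]

```text
time_s: 13.25
ee_pos: [0.5225, 0.009, 0.0813]
eef_rot: [-3.141, 0.001, -3.014]
force: [-1.2, -0.6, 6.7]
grip_width: 0.04
grip_force: 45.0
```

>>> jog_arm:
  motion:
    - [0,0.002,0,0,0,0,-1]
    - [0,0,0,0,0,0,-1]
    - [0,0,0,0,0,0,-1]

```text
time_s: 13.55
ee_pos: [0.5223, 0.011, 0.0813]
eef_rot: [-3.141, 0.001, -3.014]
force: [-1.8, 0.1, 7.8]
grip_width: 0.0396
grip_force: 45.0
```

>>> jog_arm:
  motion:
    - [0,0.0025,-0.0003,0,0,0,-1]
    - [0,0,0,0,0,0,-1]
    - [0,0,0,0,0,0,-1]

```text
time_s: 13.85
ee_pos: [0.522, 0.0135, 0.0815]
eef_rot: [-3.141, 0.0, -3.014]
force: [-1.7, -0.4, 5.9]
grip_width: 0.0398
grip_force: 45.0
```

>>> jog_arm:
  motion:
    - [0,0.003,0,0,0,0,-1]
    - [0,0,0,0,0,0,-1]
    - [0,0,0,0,0,0,-1]

```text
time_s: 14.15
ee_pos: [0.5216, 0.016, 0.0816]
eef_rot: [-3.141, 0.0, -3.014]
force: [-3.7, -3.8, 7.2]
grip_width: 0.0398
grip_force: 45.0
```

>>> jog_arm:
  motion:
    - [0,0.001,-0.0002,0,0,0,-1]
    - [0,0.001,-0.0002,0,0,0,-1]
    - [0,0,0,0,0,0,-1]
    - [0,0,0,0,0,0,-1]

```text
time_s: 14.55
ee_pos: [0.5214, 0.018, 0.0821]
eef_rot: [-3.141, 0.0, -3.014]
force: [-3.2, -4.5, 7.3]
grip_width: 0.0395
grip_force: 45.0
```

The tin is on the rib: the y push is -4 N and z is rising. The push ratio suggests a crest of about 8 mm. I'll compute the feed-forward profile.

Run:
```python
import numpy as np
for h in(7,8.2):
    p0=np.arccos((46-h)/46); p=np.linspace(p0,-p0,400); b=46*(np.sin(p0)-np.sin(p)+p0-p); z=46*(np.cos(p)-np.cos(p0))
    print(h,b[-1].round(1),np.interp(np.arange(0,b[-1],4),b,z).round(2))
```

```text
7 100.2 [0.   1.1  2.1  3.   3.8  4.52 5.14 5.67 6.11 6.46 6.72 6.9  6.99 6.99
 6.91 6.73 6.47 6.13 5.69 5.17 4.55 3.84 3.04 2.14 1.15 0.06]
8.2 108.2 [0.   1.2  2.3  3.29 4.2  5.   5.71 6.34 6.87 7.31 7.66 7.92 8.1  8.19
 8.19 8.11 7.93 7.67 7.33 6.89 6.37 5.75 5.04 4.24 3.34 2.35 1.26 0.07]
```

>>> jog_arm:
  motion:
    - [0,0.001,-0.0003,0,0,0,-1]
    - [0,0.001,-0.0003,0,0,0,-1]
    - [0,0.001,-0.0003,0,0,0,-1]
    - [0,0.001,-0.0002,0,0,0,-1]
    - [0,0,0,0,0,0,-1]

```text
time_s: 15.05
ee_pos: [0.5208, 0.022, 0.0832]
eef_rot: [-3.141, 0.0, -3.014]
force: [-4.1, -3.9, 8.5]
grip_width: 0.0397
grip_force: 45.0
```

>>> jog_arm:
  motion:
    - [0.0001,0.001,-0.0003,0,0,0,-1]
    - [0.0001,0.001,-0.0003,0,0,0,-1]
    - [0.0001,0.001,-0.0003,0,0,0,-1]
    - [0.0001,0.001,-0.00025,0,0,0,-1]
    - [0,0,0,0,0,0,-1]

```text
time_s: 15.55
ee_pos: [0.5201, 0.026, 0.0843]
eef_rot: [-3.141, 0.001, -3.014]
force: [-1.5, -3.2, 6.7]
grip_width: 0.04
grip_force: 45.0
```

>>> jog_arm:
  motion:
    - [0.0001,0.001,-0.00025,0,0,0,-1]
    - [0.0001,0.001,-0.00025,0,0,0,-1]
    - [0.0001,0.001,-0.00022,0,0,0,-1]
    - [0,0.001,-0.00022,0,0,0,-1]
    - [0,0,0,0,0,0,-1]

```text
time_s: 16.05
ee_pos: [0.5195, 0.03, 0.0853]
eef_rot: [-3.141, 0.002, -3.014]
force: [0.0, -2.5, 5.4]
grip_width: 0.0395
grip_force: 45.0
```

>>> jog_arm:
  motion:
    - [0,0.001,-0.0002,0,0,0,-1]
    - [0,0.001,-0.0002,0,0,0,-1]
    - [0,0.001,-0.0002,0,0,0,-1]
    - [0,0.001,-0.00015,0,0,0,-1]
    - [0,0,0,0,0,0,-1]

```text
time_s: 16.55
ee_pos: [0.519, 0.034, 0.0861]
eef_rot: [-3.141, 0.002, -3.014]
force: [-0.8, -2.3, 6.9]
grip_width: 0.0396
grip_force: 45.0
```

>>> jog_arm:
  motion:
    - [0,0.001,-0.0002,0,0,0,-1]
    - [0,0.001,-0.0002,0,0,0,-1]
    - [0,0.001,-0.0002,0,0,0,-1]
    - [0,0.001,-0.00015,0,0,0,-1]
    - [0,0,0,0,0,0,-1]

```text
time_s: 17.05
ee_pos: [0.5185, 0.038, 0.0868]
eef_rot: [-3.141, 0.002, -3.014]
force: [-0.2, -0.1, 6.3]
grip_width: 0.0397
grip_force: 45.0
```

>>> jog_arm:
  motion:
    - [0,0.001,-0.00015,0,0,0,-1]
    - [0,0.001,-0.00015,0,0,0,-1]
    - [0,0.001,-0.00015,0,0,0,-1]
    - [0,0.001,-0.00015,0,0,0,-1]
    - [0,0,0,0,0,0,-1]

```text
time_s: 17.55
ee_pos: [0.518, 0.042, 0.0874]
eef_rot: [-3.141, 0.002, -3.014]
force: [0.3, -1.4, 5.8]
grip_width: 0.0399
grip_force: 45.0
```

>>> jog_arm:
  motion:
    - [0,0.001,-0.00015,0,0,0,-1]
    - [0,0.001,-0.0001,0,0,0,-1]
    - [0,0.001,-0.0001,0,0,0,-1]
    - [0,0.001,-0.0001,0,0,0,-1]
    - [0,0,0,0,0,0,-1]

```text
time_s: 18.05
ee_pos: [0.5175, 0.046, 0.0879]
eef_rot: [-3.141, 0.001, -3.014]
force: [-0.2, -1.6, 5.7]
grip_width: 0.0398
grip_force: 45.0
```

>>> jog_arm:
  motion:
    - [0,0.001,-0.0001,0,0,0,-1]
    - [0,0.001,-0.0001,0,0,0,-1]
    - [0,0.001,-0.0001,0,0,0,-1]
    - [0,0.001,-0.0001,0,0,0,-1]
    - [0,0,0,0,0,0,-1]

```text
time_s: 18.55
ee_pos: [0.5169, 0.05, 0.0883]
eef_rot: [-3.141, 0.001, -3.014]
force: [-0.0, -1.6, 7.0]
grip_width: 0.0396
grip_force: 45.0
```

>>> jog_arm:
  motion:
    - [0,0.001,-0.0001,0,0,0,-1]
    - [0,0.001,-0.0001,0,0,0,-1]
    - [0,0.001,-0.0001,0,0,0,-1]
    - [0,0.001,-0.0001,0,0,0,-1]
    - [0,0,0,0,0,0,-1]

```text
time_s: 19.05
ee_pos: [0.5164, 0.054, 0.0887]
eef_rot: [-3.141, 0.001, -3.014]
force: [-0.3, 0.1, 6.4]
grip_width: 0.0401
grip_force: 45.0
```

>>> jog_arm:
  motion:
    - [0,0.001,-0.0001,0,0,0,-1]
    - [0,0.001,-0.0001,0,0,0,-1]
    - [0,0.001,-0.0001,0,0,0,-1]
    - [0,0.001,0,0,0,0,-1]
    - [0,0,0,0,0,0,-1]

```text
time_s: 19.55
ee_pos: [0.5159, 0.058, 0.0889]
eef_rot: [-3.141, 0.001, -3.014]
force: [-0.2, 0.1, 5.6]
grip_width: 0.04
grip_force: 45.0
```

>>> jog_arm:
  motion:
    - [0,0.001,-0.0001,0,0,0,-1]
    - [0,0.001,0,0,0,0,-1]
    - [0,0.001,0,0,0,0,-1]
    - [0,0.001,0,0,0,0,-1]
    - [0,0,0,0,0,0,-1]

```text
time_s: 20.05
ee_pos: [0.5154, 0.062, 0.089]
eef_rot: [-3.141, 0.001, -3.014]
force: [-0.5, -0.4, 6.9]
grip_width: 0.0397
grip_force: 45.0
```

>>> jog_arm:
  motion:
    - [0,0.001,-0.0001,0,0,0,-1]
    - [0,0.001,0,0,0,0,-1]
    - [0,0.001,0,0,0,0,-1]
    - [0,0.001,0,0,0,0,-1]
    - [0,0,0,0,0,0,-1]

```text
time_s: 20.55
ee_pos: [0.5148, 0.066, 0.0891]
eef_rot: [-3.141, 0.001, -3.014]
force: [-1.1, 0.1, 5.3]
grip_width: 0.0397
grip_force: 45.0
```

>>> jog_arm:
  motion:
    - [0,0.001,0.0001,0,0,0,-1]
    - [0,0.001,0,0,0,0,-1]
    - [0,0.001,0,0,0,0,-1]
    - [0,0.001,0,0,0,0,-1]
    - [0,0,0,0,0,0,-1]

```text
time_s: 21.05
ee_pos: [0.5143, 0.07, 0.089]
eef_rot: [-3.141, 0.001, -3.014]
force: [-1.0, 0.4, 7.1]
grip_width: 0.0396
grip_force: 45.0
```

>>> jog_arm:
  motion:
    - [0,0.001,0,0,0,0,-1]
    - [0,0.001,0,0,0,0,-1]
    - [0,0.001,0,0,0,0,-1]
    - [0,0.001,0,0,0,0,-1]
    - [0,0,0,0,0,0,-1]

```text
time_s: 21.55
ee_pos: [0.5138, 0.074, 0.089]
eef_rot: [-3.141, 0.001, -3.014]
force: [-0.9, 0.8, 6.2]
grip_width: 0.0396
grip_force: 45.0
```

>>> jog_arm:
  motion:
    - [0,0.001,0,0,0,0,-1]
    - [0,0.001,0.0001,0,0,0,-1]
    - [0,0.001,0,0,0,0,-1]
    - [0,0.001,0.0001,0,0,0,-1]
    - [0,0,0,0,0,0,-1]

```text
time_s: 22.05
ee_pos: [0.5133, 0.078, 0.0888]
eef_rot: [-3.141, 0.001, -3.014]
force: [-0.8, 0.6, 6.4]
grip_width: 0.0401
grip_force: 45.0
```

>>> jog_arm:
  motion:
    - [0,0.001,0,0,0,0,-1]
    - [0,0.001,0.0001,0,0,0,-1]
    - [0,0.001,0.0001,0,0,0,-1]
    - [0,0.001,0.0001,0,0,0,-1]
    - [0,0,0,0,0,0,-1]

```text
time_s: 22.55
ee_pos: [0.5128, 0.082, 0.0885]
eef_rot: [-3.141, 0.001, -3.014]
force: [-1.1, 1.5, 4.9]
grip_width: 0.0399
grip_force: 45.0
```

>>> jog_arm:
  motion:
    - [0,0.001,0.0002,0,0,0,-1]
    - [0,0.001,0.0001,0,0,0,-1]
    - [0,0.001,0.0001,0,0,0,-1]
    - [0,0.001,0.0001,0,0,0,-1]
    - [0,0,0,0,0,0,-1]

```text
time_s: 23.05
ee_pos: [0.5123, 0.086, 0.088]
eef_rot: [-3.141, 0.001, -3.014]
force: [-0.6, 1.5, 7.3]
grip_width: 0.04
grip_force: 45.0
```

>>> jog_arm:
  motion:
    - [0,0.001,0.0001,0,0,0,-1]
    - [0,0.001,0.0001,0,0,0,-1]
    - [0,0.001,0.0001,0,0,0,-1]
    - [0,0.001,0.0001,0,0,0,-1]
    - [0,0,0,0,0,0,-1]

```text
time_s: 23.55
ee_pos: [0.5117, 0.09, 0.0876]
eef_rot: [-3.142, 0.001, -3.014]
force: [-0.9, 1.6, 6.7]
grip_width: 0.0401
grip_force: 45.0
```

Next two steps: +0.5 and +0.6.

>>> jog_arm:
  motion:
    - [0,0.001,0.0001,0,0,0,-1]
    - [0,0.001,0.0001,0,0,0,-1]
    - [0,0.001,0.0001,0,0,0,-1]
    - [0,0.001,0.0002,0,0,0,-1]
    - [0,0,0,0,0,0,-1]

```text
time_s: 24.05
ee_pos: [0.5112, 0.094, 0.0871]
eef_rot: [3.142, 0.001, -3.014]
force: [-1.4, 2.5, 6.5]
grip_width: 0.0397
grip_force: 45.0
```

>>> jog_arm:
  motion:
    - [0,0.001,0.00015,0,0,0,-1]
    - [0,0.001,0.00015,0,0,0,-1]
    - [0,0.001,0.00015,0,0,0,-1]
    - [0,0.001,0.00015,0,0,0,-1]
    - [0,0,0,0,0,0,-1]

```text
time_s: 24.55
ee_pos: [0.5107, 0.098, 0.0864]
eef_rot: [3.141, 0.001, -3.014]
force: [-0.3, 2.3, 5.5]
grip_width: 0.0399
grip_force: 45.0
```

>>> jog_arm:
  motion:
    - [0,0.001,0.0002,0,0,0,-1]
    - [0,0.001,0.0002,0,0,0,-1]
    - [0,0.001,0.0002,0,0,0,-1]
    - [0,0.001,0.00015,0,0,0,-1]
    - [0,0,0,0,0,0,-1]

```text
time_s: 25.05
ee_pos: [0.5102, 0.102, 0.0857]
eef_rot: [3.141, 0.001, -3.014]
force: [-0.7, 1.4, 5.7]
grip_width: 0.0398
grip_force: 45.0
```

>>> jog_arm:
  motion:
    - [0,0.001,0.0002,0,0,0,-1]
    - [0,0.001,0.0002,0,0,0,-1]
    - [0,0.001,0.0002,0,0,0,-1]
    - [0,0.001,0.0002,0,0,0,-1]
    - [0,0,0,0,0,0,-1]

```text
time_s: 25.55
ee_pos: [0.5096, 0.106, 0.0849]
eef_rot: [3.141, 0.001, -3.014]
force: [-0.7, 1.8, 6.4]
grip_width: 0.0397
grip_force: 45.0
```

>>> jog_arm:
  motion:
    - [0,0.001,0.0002,0,0,0,-1]
    - [0,0.001,0.0002,0,0,0,-1]
    - [0,0.001,0.0002,0,0,0,-1]
    - [0,0.001,0.00025,0,0,0,-1]
    - [0,0,0,0,0,0,-1]

```text
time_s: 26.05
ee_pos: [0.5091, 0.11, 0.0839]
eef_rot: [3.141, 0.001, -3.014]
force: [-0.3, 2.5, 4.2]
grip_width: 0.04
grip_force: 45.0
```

>>> jog_arm:
  motion:
    - [0,0.001,0.00025,0,0,0,-1]
    - [0,0.001,0.00025,0,0,0,-1]
    - [0,0.001,0.0002,0,0,0,-1]
    - [0,0.001,0.0002,0,0,0,-1]
    - [0,0,0,0,0,0,-1]

```text
time_s: 26.55
ee_pos: [0.5086, 0.1138, 0.0829]
eef_rot: [3.141, 0.001, -3.014]
force: [0.0, 2.8, 5.5]
grip_width: 0.0395
grip_force: 45.0
```

>>> jog_arm:
  motion:
    - [0,0.001,0.0003,0,0,0,-1]
    - [0,0.001,0.0003,0,0,0,-1]
    - [0,0.001,0.0002,0,0,0,-1]
    - [0,0.001,0.0002,0,0,0,-1]
    - [0,0,0,0,0,0,-1]

```text
time_s: 27.05
ee_pos: [0.508, 0.1177, 0.0818]
eef_rot: [3.141, 0.001, -3.014]
force: [1.7, 3.8, 4.7]
grip_width: 0.0397
grip_force: 45.0
```

>>> jog_arm:
  motion:
    - [0,0.001,0.0002,0,0,0,-1]
    - [0,0.001,0.0002,0,0,0,-1]
    - [0,0.001,0,0,0,0,-1]
    - [0,0,0,0,0,0,-1]
    - [0,0,0,0,0,0,-1]

```text
time_s: 27.55
ee_pos: [0.5077, 0.1203, 0.0814]
eef_rot: [-3.141, 0.001, -3.014]
force: [0.5, 0.1, 4.7]
grip_width: 0.0398
grip_force: 45.0
```

>>> jog_arm:
  motion:
    - [0,0.001,0,0,0,0,-1]
    - [0,0.001,0,0,0,0,-1]
    - [0,0,0,0,0,0,-1]

```text
time_s: 27.85
ee_pos: [0.5074, 0.1223, 0.0814]
eef_rot: [-3.141, 0.0, -3.014]
force: [0.6, -0.7, 5.0]
grip_width: 0.0397
grip_force: 45.0
```

>>> jog_arm:
  motion:
    - [0,0.001,0,0,0,0,-1]
    - [0,0.001,0,0,0,0,-1]
    - [0,0,0,0,0,0,-1]

```text
time_s: 28.15
ee_pos: [0.5071, 0.124, 0.0814]
eef_rot: [-3.14, 0.0, -3.014]
force: [0.9, -1.7, 5.3]
grip_width: 0.0398
grip_force: 45.0
```

>>> jog_arm:
  motion:
    - [0,0.001,0,0,0,0,-1]
    - [0,0.001,0,0,0,0,-1]
    - [0,0,0,0,0,0,-1]

```text
time_s: 28.45
ee_pos: [0.5068, 0.1256, 0.0813]
eef_rot: [-3.14, -0.0, -3.014]
force: [1.8, -4.2, 5.6]
grip_width: 0.0397
grip_force: 45.0
```

Run:
```python
from h import *
import pickle
o=ctrl.get_obs(); print(o["ee_pos"],o["eef_rot"],o["force"],o["moment"])
m=ctrl.camera_model("wrist"); W=ctrl.camera("wrist"); pickle.dump((m,W),open("w2.pkl","wb"))
cv2.imwrite("pics/c3.png",cv2.resize(W[60:260,120:390],None,fx=2.9,fy=2.9,interpolation=2)[:,:,::-1])
```

```text
[0.50678536 0.12563874 0.08127696] [-3.13988269e+00 -9.72055773e-05 -3.01415346e+00] [ 1.76836206 -4.24718132  5.61175612] [-1.37334509 -0.23977056 -0.05077095]
```

View pics/c3.png

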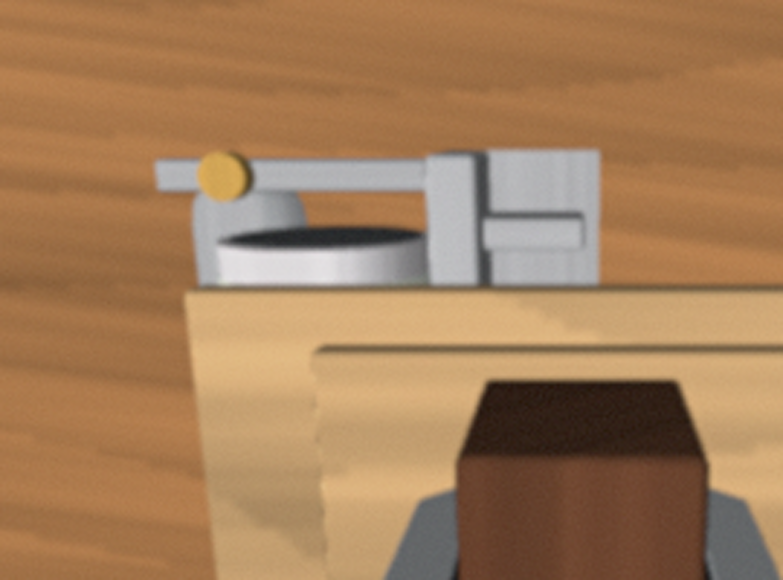

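The tin's visible end touches the backstop (edge at about (428,255)) and the y push has risen to -4 N. I'll nudge a bit more to seat it.

>>> jog_arm:
  motion:
    - [0,0.001,0,0,0,0,-1]
    - [0,0.0005,0,0,0,0,-1]
    - [0,0,0,0,0,0,-1]

```text
time_s: 28.8
ee_pos: [0.5066, 0.127, 0.0813]
eef_rot: [-3.14, -0.0, -3.014]
force: [0.8, -5.0, 4.7]
grip_width: 0.0399
grip_force: 45.0
```

>>> jog_arm:
  motion:
    - [0,0,-0.0005,0,0,0,-1]
    - [0,0,-0.0005,0,0,0,-1]
    - [0,0,-0.001,0,0,0,-1]
    - [0,0,-0.002,0,0,0,-1]
    - [0,0,-0.005,0,0,0,-1]

```text
time_s: 29.3
ee_pos: [0.506, 0.128, 0.0899]
eef_rot: [3.141, -0.002, -3.014]
force: [0.0, 0.7, -2.4]
grip_width: 0.0394
grip_force: 45.0
```

>>> jog_arm:
  motion:
    - [0,0,-0.01,0,0,0,-1]
    - [0,0,-0.015,0,0,0,-1]
    - [0,0,-0.015,0,0,0,-1]
    - [0,0,0,0,0,0,-1]
    - [0,0,0,0,0,0,-1]

```text
time_s: 29.8
ee_pos: [0.5065, 0.128, 0.1304]
eef_rot: [3.141, 0.0, -3.014]
force: [0.3, 0.2, -3.2]
grip_width: 0.04
grip_force: 45.0
```

Run:
```python
from h import *
o=ctrl.get_obs(); print(o["ee_pos"],o["eef_rot"],o["force"])
W=ctrl.camera("wrist"); S=ctrl.camera("scene")[100:240,220:380]
cv2.imwrite("pics/c4.png",np.hstack([cv2.resize(W[60:260,120:390],(405,300),interpolation=2),cv2.resize(S,(343,300),interpolation=2)])[:,:,::-1])
```

```text
[0.50645371 0.12798852 0.13037823] [ 3.14149937e+00  4.64128995e-04 -3.01434547e+00] [ 0.34210946  0.21444492 -3.15273668]
```

View pics/c4.png

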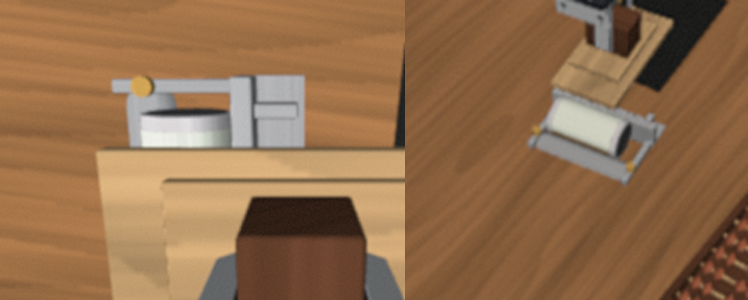

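The tin lies home against the backstop and is flat. Now I'll return the board to the mat.

>>> jog_arm:
  motion:
    - [0,0,0,0,0,0.055,-1]
    - [0.004,0.02,0,0,0,0,-1]
    - [0.006,0.036,0,0,0,0,-1]
    - [0.006,0.036,0,0,0,0,-1]
    - [0.006,0.036,0,0,0,0,-1]

```text
time_s: 30.4
ee_pos: [0.4746, 0.2551, 0.1296]
eef_rot: [-3.141, -0.001, -3.07]
force: [0.2, -0.4, -2.2]
grip_width: 0.0398
grip_force: 45.0
```

>>> jog_arm:
  motion:
    - [0.006,0.036,0,0,0,0,-1]
    - [0,0,0,0,0,0,-1]
    - [0,0,0.03,0,0,0,-1]
    - [0,0,0.03,0,0,0,-1]
    - [0,0,0.02,0,0,0,-1]

```text
time_s: 30.9
ee_pos: [0.4659, 0.2885, 0.0477]
eef_rot: [-3.14, -0.003, -3.07]
force: [0.0, 1.0, -2.2]
grip_width: 0.0398
grip_force: 45.0
```

>>> jog_arm:
  motion:
    - [0,0,0.01,0,0,0,-1]
    - [0,0,0.003,0,0,0,-1]
    - [0,0,0,0,0,0,-1]
    - [0,0,0,0,0,0,-1]
    - [0,0,0,0,0,0,-1]

```text
time_s: 31.4
ee_pos: [0.4672, 0.2897, 0.0382]
eef_rot: [3.141, 0.001, -3.069]
force: [-0.5, -0.8, -3.1]
grip_width: 0.0397
grip_force: 45.0
```

>>> jog_arm:
  motion:
    - [0,0,0.001,0,0,0,-1]
    - [0,0,0.001,0,0,0,-1]
    - [0,0,0.001,0,0,0,-1]
    - [0,0,0.001,0,0,0,-1]
    - [0,0,0,0,0,0,-1]

```text
time_s: 31.9
ee_pos: [0.4667, 0.2894, 0.0331]
eef_rot: [-3.141, -0.0, -3.069]
force: [0.6, -0.9, -3.1]
grip_width: 0.0396
grip_force: 45.0
```

>>> jog_arm:
  motion:
    - [0,0,0.0005,0,0,0,-1]
    - [0,0,0.0005,0,0,0,-1]
    - [0,0,0,0,0,0,-1]
    - [0,0,0,0,0,0,-1]

```text
time_s: 32.3
ee_pos: [0.4668, 0.2895, 0.0326]
eef_rot: [3.142, 0.0, -3.069]
force: [-2.4, -1.8, 4.9]
grip_width: 0.0396
grip_force: 45.0
```

>>> jog_arm:
  motion:
    - [0,0,-0.0005,0,0,0,-1]
    - [0,0,0,0,0,0,-1]
    - [0,0,0,0,0,0,1]
    - [0,0,0,0,0,0,1]
    - [0,0,0,0,0,0,1]

```text
time_s: 32.8
ee_pos: [0.4668, 0.2895, 0.0327]
eef_rot: [3.142, 0.0, -3.069]
force: [0.3, -0.2, -0.6]
grip_width: 0.0602
grip_force: 0.0
```

>>> jog_arm:
  motion:
    - [0,0,0,0,0,0,1]
    - [0,0,0,0,0,0,1]
    - [0,0,0,0,0,0,1]
    - [0,0,0,0,0,0,1]
    - [0,0,0,0,0,0,1]

```text
time_s: 33.3
ee_pos: [0.4668, 0.2895, 0.0328]
eef_rot: [3.142, 0.0, -3.069]
force: [0.6, -0.4, -0.5]
grip_width: 0.0937
grip_force: 0.0
```

>>> jog_arm:
  motion:
    - [0,0,-0.005,0,0,0,1]
    - [0,0,-0.02,0,0,0,1]
    - [0,0,-0.04,0,0,0,1]
    - [0,0,-0.04,0,0,0,1]
    - [0,0,-0.04,0,0,0,1]

```text
time_s: 33.8
ee_pos: [0.4665, 0.2894, 0.1798]
eef_rot: [3.142, 0.0, -3.069]
force: [-0.1, 0.1, -0.0]
grip_width: 0.0939
grip_force: 0.0
```

>>> jog_arm:
  motion:
    - [-0.01,-0.03,-0.03,0,0,0,1]
    - [0.02,-0.04,-0.02,0,0,0,1]
    - [0.02,-0.04,0,0,0,0,1]
    - [0,0,0,0,0,0,1]
    - [0,0,0,0,0,0,1]

```text
time_s: 34.3
ee_pos: [0.4449, 0.1773, 0.2285]
eef_rot: [3.141, 0.001, -3.071]
force: [-0.0, 0.3, 0.6]
grip_width: 0.0935
grip_force: 0.0
```

Run:
```python
from h import *
o=ctrl.get_obs(); print(o["ee_pos"],o["eef_rot"],o["force"])
W=ctrl.camera("wrist")
cv2.imwrite("pics/c5.png",cv2.resize(W[110:300,180:560],None,fx=2,fy=2,interpolation=2)[:,:,::-1])
```

```text
[0.44486642 0.17733908 0.22853527] [ 3.14115051e+00  1.28893653e-03 -3.07072898e+00] [-0.00588175  0.33027869  0.55388256]
```

View pics/c5.png

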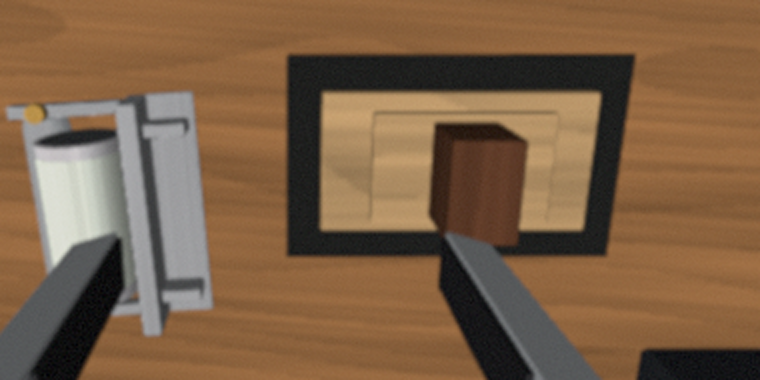

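The board lies flat and centred on the mat, with the handle at (480,185). The tin sits home against the backstop at (80,210), and the gripper is clear, so I'm handing in.

```bash
python3 -c "
from station import ctrl
print(ctrl.hand_in())"
```

```text
the job is handed in; nothing more can be done
None
```

The job is handed in at about 34 s: the tin was rolled over the rib and lies home against the backstop (board load read about 11 N at most against the 16 N limit), and the board is flat on its mat, released, with the abacus, jar and weight not approached; no verdict was returned.

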